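Turn the spice carousel to the square canister

ROBOT

A 6-joint arm with a two-finger parallel gripper is mounted at the origin on the work surface. World frame = base frame: x ahead of the robot, y to its left, z up, the work surface at z = 0. Lengths are in m, angles in rad, forces in N, time in s.
With the tool pointing down it reaches from about 0.275 to 0.85 m from the base axis. Payload 5.2 kg.
Tool frame: the origin (TCP) lies between the finger pads; the fingertips stand finger_overhang ahead of it and the grasp point (between the pads) lies 6 mm ahead of it (finger_overhang is the distance from the TCP to the fingertips, in m); z points along the fingers, x is the direction in which the jaws open and shut, and the axes are right-handed (so a half turn about z gives the same grasp; the last joint's range is limited). The gripper opens to 85 mm and grips with 20 to 120 N. Pads are 22 mm wide; open, the fingers measure 114 mm over their backs; the gripper's body (76 mm by 85 mm) begins 54 mm behind the grasp point. The pads swing forward as they close: fully open they stand 13 mm farther back than shut.
Start: joints at [-1.416, 0.259, 1.535, -0, 1.348, -0.203], TCP at [0.193, -0.515, 0.256] pointing down, gripper open.
Joint ranges: [-3.14, 3.14], [-0.91, 2.08], [0.19, 2.58], [-1.22, 4.36], [0.22, 2.71], [-3.12, 3.12]. Speed limits (rad/s): [2.57, 2.57, 3.14, 3.14, 3.14, 3.14].

INTERFACE

Orientations are given as [roll, pitch, yaw] about the fixed x, y, z axes, in that order (R = Rz(yaw) Ry(pitch) Rx(roll)).
In Python, from station import get_state, get_image, finish_job, finger_overhang gives the robot as it stands. The module is installed in compiled form; this text tells all that it offers.
- The arm moves only by the tool step_arm, never from a script. Its argument "increments" is a list of rows, each an object of numbers: "hand": the finger opening in mm, from 0 to 85.4; "tx", "ty", "tz": the shift along the tool's x, y, z in mm; "wx", "wy", "wz": the turn, a rotation vector about the tool's x, y, z in degrees. A call has 1 to 20 rows; each row shifts and turns the commanded pose from where the row before left it, along the tool's axes as they then stand; what a row does not reach is not made up. A row lasts 1/8 s, in which the tool goes at most 62.5 mm and 10.7 degrees, less where a joint would pass 70% of its speed; a pose out of reach is approached as far as the arm can. A call is refused whole if a number of a shift passes 62.5 or a number of a turn 10.7, either way. A call with a gripper value outside its range is refused whole. The fingers move at their own pace and stop on an object; "force" is the grip in N (left out, the last holds). Time passes only in rows, so rows that do not move let the fingers close. It gives the time, the measured TCP pose, the force and the opening at its end, in the units of the state.
- get_state(): the state, without advancing time (a new reading comes with each control period).
- get_image(name): name is "scene" or "top"; returns a dict with "color" (420x560x3 uint8, red, green, blue), "depth" (420x560 float32, m along the optical axis (not along the pixel's ray), 0 where there is no reading), "mtx" (3x3 intrinsics, pixels), "rvec" (rotation vector, rad) and "tvec" (3), from world to camera coordinates, as OpenCV has them. Camera axes: x right, y down, z forward; pixel columns grow to the right and rows downward; lengths in m; the calibration is good to about 2 mm. A picture is of the moment at which its call begins.
- finish_job(): hands the job in, once; it reports no verdict.
The state is a dict: "time_s": time; "joint_pos": joint angles; "qd": joint speeds; "effort": joint torques, N m; "ee_pos": TCP position; "tool_rot": TCP orientation; "force": force on the tool from outside, world axes, zero at the start; "torque": the same for the moment, N m; "grip_width": finger opening in m.
Only numpy, scipy, OpenCV 4.12 (cv2) and the standard library are available. Lean on these libraries where they do the work, as an engineer would, in place of code of your own. Each camera call takes 0.05 s, during which the arm holds its last target. There are 200 camera calls.

TASK

Turn the spice carousel on the shop counter by gently pushing the pegs on its rim with the fingertips, without gripping them, until the square canister stands at the front, straight in line with the pointed tongue of the foot. Do not touch the canisters themselves, which must stay standing in their places on the deck, and leave the jar, the scoop and the bowl where they are. Then let go, with the carousel at rest.

Things in the scene. Friction and masses are not known exactly. Their poses are not given: they have to be found in the camera images.
- stand: Fixed dark steel foot, a disc 170 mm across with one flat tongue, 26 mm wide and 8 mm thick, that sticks out under the deck and ends in a point 203 mm from the axis. Origin on the turning axis at counter height; -x points along the tongue (the front), z up. The tongue is turned up to 0.8 rad either side of the direction to the robot (world -x).
- tongue_tip (a point): The pointed end of the tongue, which marks the front: 203 mm from the turning axis, 8 mm above the counter.
- carousel: Round wooden deck, 230 mm across, 12 mm thick, its top 40 mm above the counter. Turns either way without stops about the stand's axis; dry friction: about 1.1 N at a peg turns it, and it stays where left. It starts at least 0.8 rad from the goal. Origin on the axis at its underside, z up; the square canister stands in its -x direction, the others every 72 degrees.
- peg0 (a point): Centre (56 mm above the counter) of one of five round steel push pegs, 14 mm thick, 137 mm from the axis, top 84 mm above the counter, each on an ear of the rim (22 mm wide, 28 to 39 mm above the counter, reaching 147 mm from the axis). Pegs are 72 degrees apart, half-way between canisters; this one is 36 degrees counterclockwise (from above) of the square canister.
- square_can: The canister to bring to the front: the only square one, steel with a flat black lid, 46 x 46 mm and 55 mm tall, standing loose on the deck 62 mm from the axis. Origin: centre of its underside, 40 mm above the counter.
- peg1 (a point): Centre of another push peg, as peg0, 72 degrees counterclockwise of it.
- peg2 (a point): Centre of another push peg, as peg0, 144 degrees counterclockwise of it.
- peg3 (a point): Centre of another push peg, as peg0, 216 degrees counterclockwise of it.
- peg4 (a point): Centre of another push peg, as peg0, 288 degrees counterclockwise of it.
- round_can1: One of four identical round steel canisters with flat black lids, 44 mm across and 55 mm tall, standing loose on the deck 62 mm from the axis. Origin: centre of its underside.
- round_can2: One of four identical round steel canisters with flat black lids, 44 mm across and 55 mm tall, standing loose on the deck 62 mm from the axis. Origin: centre of its underside.
- round_can3: One of four identical round steel canisters with flat black lids, 44 mm across and 55 mm tall, standing loose on the deck 62 mm from the axis. Origin: centre of its underside.
- round_can4: One of four identical round steel canisters with flat black lids, 44 mm across and 55 mm tall, standing loose on the deck 62 mm from the axis. Origin: centre of its underside.
- honey_jar: Bystander: loose closed jar, 66 mm across and 100 mm tall, left of the carousel. Origin: centre of its underside.
- scoop: Bystander: loose aluminium scoop, tray 85 x 60 x 35 mm with a 16 mm thick handle reaching 138 mm from the origin towards its own -x, right of the carousel. Origin: centre of the tray's underside.
- tasting_bowl: Bystander: loose white bowl, 100 mm across and 45 mm tall, beyond and to the right of the carousel. Origin: centre of its underside.
Mind the look-alikes: they are no part of the job. What is shaped like the round_can4 but blue is not meant. What is shaped like the round_can1 but red is not meant.

How it is judged:
At the end, for the whole second after the job is handed in: The square canister is on the tongue's side, within 10 mm (about 9 degrees) of the tongue's centre line; the carousel is at rest; all canisters stand upright on the deck, 50 to 74 mm from the axis; jar, scoop and bowl are within 15 mm of where they started (y of square_can in the frame of stand between -0.01 and 0.01 m and x of square_can in the frame of stand below 0 m and angular speed of carousel below 0.05 rad/s and z of square_can in the frame of stand between 0.035 and 0.046 m and angle between each of square_can, round_can1, round_can2, round_can3, round_can4's own z axis and vertical below 0.1 rad and horizontal distance between square_can and stand between 0.05 and 0.074 m and z of round_can1 in the frame of stand between 0.035 and 0.046 m and horizontal distance between round_can1 and stand between 0.05 and 0.074 m and z of round_can2 in the frame of stand between 0.035 and 0.046 m and horizontal distance between round_can2 and stand between 0.05 and 0.074 m and z of round_can3 in the frame of stand between 0.035 and 0.046 m and horizontal distance between round_can3 and stand between 0.05 and 0.074 m and z of round_can4 in the frame of stand between 0.035 and 0.046 m and horizontal distance between round_can4 and stand between 0.05 and 0.074 m and distance of each of honey_jar, scoop, tasting_bowl from where it was at the start of the episode below 0.015 m); the robot touches nothing.
It fails at once if the robot touches a canister (contact force between any of the fingers, the arm and square_can above 0.5 N or contact force between any of the fingers, the arm and round_can1 above 0.5 N or contact force between any of the fingers, the arm and round_can2 above 0.5 N or contact force between any of the fingers, the arm and round_can3 above 0.5 N or contact force between any of the fingers, the arm and round_can4 above 0.5 N).
It fails at once if a canister is lifted off the deck (height (world z) of any of square_can, round_can1, round_can2, round_can3, round_can4 above 0.055 m).
It fails at once if the carousel is squeezed or shoved with more than 25 N (contact force between any of the fingers, the arm and carousel above 25 N).
It fails at once if the jar, the scoop or the bowl is shifted by more than 15 mm (distance of any of honey_jar, scoop, tasting_bowl from where it was at the start of the episode above 0.015 m).
It also fails if it takes over 64 s, if anything falls off the work surface, if the arm or the gripper's body presses on something with over 40 N, if the wrist force passes 120 N, or if a joint passes its speed limit or range.

## Working session

There is one attempt and no reset: what is moved stays moved. The work goes in short steps, Python scripts to look and compute and a tool call to move; the robot and the scene stay as the last step left them, time stands still between calls to the robot, and variables do not carry over. Pictures are saved under pics/ and viewed, about 8 in all and at most 12, crops included, and the job is handed in when it is done.

Besides the shell and the picture viewer there is one more tool, called after "Emit:" by a JSON object that holds its "name" and its "arguments". step_arm: Moves the arm, as the interface text tells. Its arguments: {"type":"object","properties":{"increments":{"type":"array","items":{"type":"object","properties":{"hand":{"type":"number"},"tx":{"type":"number"},"ty":{"type":"number"},"tz":{"type":"number"},"wx":{"type":"number"},"wy":{"type":"number"},"wz":{"type":"number"}}}},"force":{"type":"number"}},"required":["increments"]}

```bash
mkdir -p pics; cat > h.py <<'E'
import numpy as np,cv2
from station import *
def cam(n):
    d=get_image(n); d['R']=cv2.Rodrigues(np.array(d['rvec'],float))[0]; d['t']=np.array(d['tvec'],float).ravel(); return d
def ray(d,px,z):
    px=np.atleast_2d(px).astype(float)
    r=(np.linalg.inv(d['mtx'])@np.c_[px,np.ones(len(px))].T).T@d['R']
    c=-d['R'].T@d['t']; return c+r*((z-c[2])/r[:,2])[:,None]
def proj(d,p):
    return cv2.projectPoints(np.atleast_2d(p).astype(float),np.array(d['rvec'],float),d['t'],d['mtx'],None)[0][:,0]
def cloud(d):
    v,u=np.mgrid[:420,:560]; z=d['depth']
    P=np.stack([u*z,v*z,z],-1)@np.linalg.inv(d['mtx']).T
    W=(P-d['t'])@d['R']; W[z==0]=np.nan; return W
E
python3 - <<'E'
from h import *
print(get_state(),finger_overhang)
for n in('top','scene'):
    d=cam(n); cv2.imwrite(f'pics/{n}0.png',d['color'][:,:,::-1]); print(n,-d['R'].T@d['t'],d['mtx'][0,0])
E
```

```text
{'time_s': 0.0, 'joint_pos': array([-1.41580518e+00,  2.59345546e-01,  1.53610316e+00,  5.29054571e-06,
        1.34802121e+00, -2.02780173e-01]), 'qd': array([ 0.00156997,  0.00054503, -0.00028803, -0.00128861, -0.00140986,
       -0.00025107]), 'effort': array([ 3.27757843e-04, -4.46029258e+01, -2.90569639e+01, -1.51575218e-04,
        1.22830627e-02,  1.23475587e-05]), 'ee_pos': array([ 0.19255849, -0.5146588 ,  0.25546524]), 'tool_rot': array([-3.14120953e+00,  1.83775724e-03, -1.21302583e+00]), 'force': array([ 1.1747585 , -0.28297989, -0.00779888]), 'torque': array([ 0.00596378, -0.03468984, -0.04253927]), 'grip_width': 0.08533040650342891} 0.025
top [0.37826277 0.00519383 1.07490886] 409.80242806393153
scene [1.37669363 0.1403426  0.61777635] 390.8633541568311
```

View pics/top0.png

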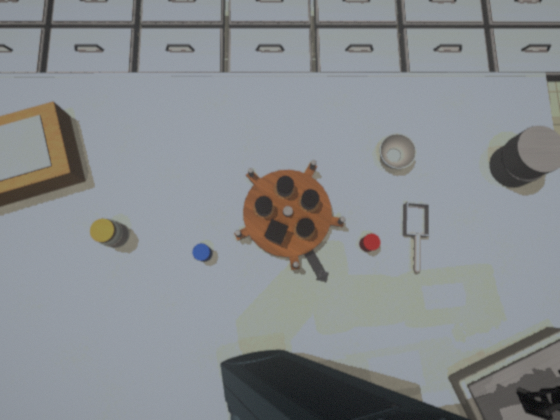

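View pics/scene0.png

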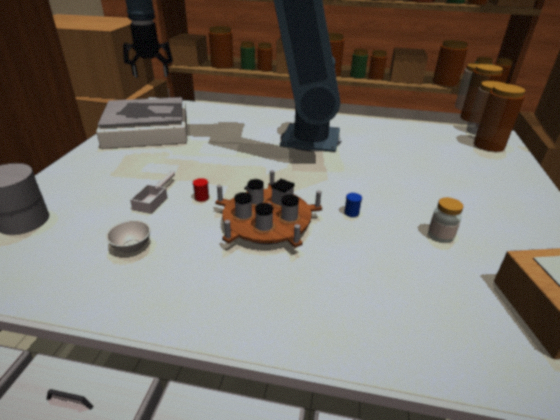

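The top picture shows the carousel at about (288,212), the square lid at (276,232), the tongue tip at (323,280), pegs at (296,265), (240,235), (251,174), (313,165) and (341,221). The red can is at (371,242), and image up is +x. The scene picture agrees.

```bash
cat > m.py <<'E'
from h import *
def measure(save=None):
    d=cam('top'); c=d['color']; W=cloud(d)
    hsv=cv2.cvtColor(c,cv2.COLOR_RGB2HSV)
    roi=np.zeros(c.shape[:2],bool); roi[140:300,220:355]=1
    o=((hsv[...,1]>110)&(hsv[...,0]<18)&roi).astype(np.uint8)
    n,l,s,ce=cv2.connectedComponentsWithStats(o); k=1+s[1:,4].argmax(); o=(l==k).astype(np.uint8)
    hull=cv2.morphologyEx(o,cv2.MORPH_CLOSE,np.ones((25,25)))
    disk=cv2.morphologyEx(hull,cv2.MORPH_OPEN,cv2.getStructuringElement(2,(41,41)))
    ct=max(cv2.findContours(disk,0,1)[0],key=cv2.contourArea)[:,0]
    p=ray(d,ct,.04); A=np.c_[2*p[:,:2],np.ones(len(p))]; q=np.linalg.lstsq(A,(p[:,:2]**2).sum(1),rcond=None)[0]
    ctr=q[:2]; print('deck centre',ctr,'r',np.sqrt(q[2]+ctr@ctr))
    dark=((hsv[...,2]<50)&roi).astype(np.uint8)
    n,l,s,ce=cv2.connectedComponentsWithStats(dark)
    for i in range(1,n):
        if s[i,4]<60: continue
        v=ray(d,ce[i],.095)[0,:2]-ctr
        cn=(l==i).astype(np.uint8); cc=cv2.findContours(cn,0,1)[0][0]
        print('dark',ce[i].round(1),s[i,4],'r %.3f ang %.1f'%(np.hypot(*v),np.degrees(np.arctan2(v[1],v[0]))), 'rect',[x for x in cv2.minAreaRect(cc)[1:]],'z',np.nanmedian(W[l==i][:,2]).round(3))
    # tall things: peg tops by depth
    R=np.hypot(W[...,0]-ctr[0],W[...,1]-ctr[1])
    m=((W[...,2]>.066)&(W[...,2]<.1)&(R>.118)&(R<.16)&roi).astype(np.uint8)
    n,l,s,ce=cv2.connectedComponentsWithStats(m)
    for i in range(1,n):
        if s[i,4]<5: continue
        v=ray(d,ce[i],.084)[0,:2]-ctr
        print('peg',ce[i].round(1),s[i,4],'r %.3f ang %.1f'%(np.hypot(*v),np.degrees(np.arctan2(v[1],v[0]))))
    if save:
        x=cv2.resize(c[140:300,210:390],None,fx=4,fy=4,interpolation=2)
        cv2.imwrite(save,cv2.convertScaleAbs(x[:,:,::-1],alpha=1.6)[:600])
    return d,ctr,W
E
python3 - <<'E'
from m import *
d,ctr,W=measure('pics/c0.png')
c=d['color']
for n,px,z in(('tip',(323,280),.008),('red',(371,242),.05),('blue',(202,252),.05)):
    v=ray(d,px,z)[0]; u=v[:2]-ctr; print(n,v,np.hypot(*u),np.degrees(np.arctan2(u[1],u[0])), W[px[1],px[0]])
E
```

```text
deck centre [ 0.57108944 -0.03984678] r 0.11185350201938997
peg [313.1 162.9] 31 r 0.135 ang -29.5
peg [250.3 170.9] 31 r 0.134 ang 43.4
peg [342.  219.5] 34 r 0.137 ang -101.9
peg [237.5 233. ] 29 r 0.136 ang 115.9
peg [295.6 264.5] 31 r 0.138 ang -172.8
tip [ 0.3984715  -0.13174205  0.008     ] 0.1955548404978468 -151.97085112489793 [ 0.39851579 -0.13204219  0.00566147]
red [ 0.49067508 -0.25052439  0.05      ] 0.22550282695566454 -110.89155117120602 [ 0.49024295 -0.24954137  0.0539399 ]
blue [0.46928855 0.17309435 0.05      ] 0.23602403458103263 115.55109251093408 [0.46907739 0.17270485 0.05237759]
```

View pics/c0.png

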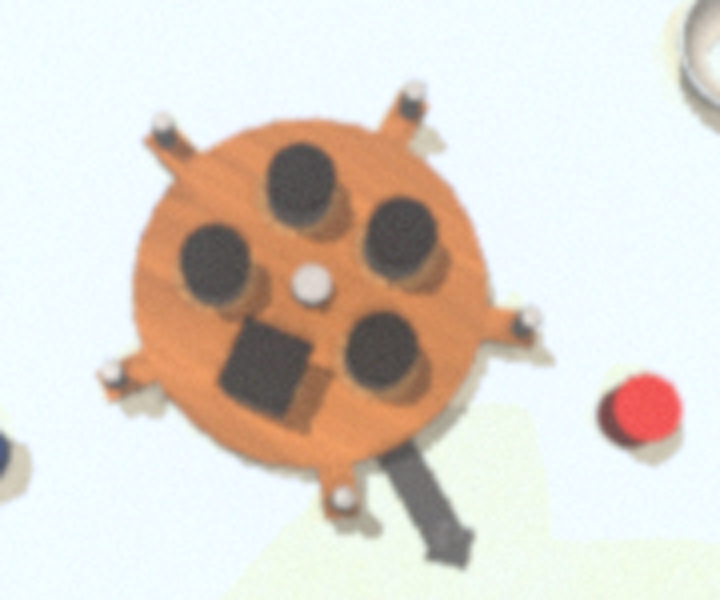

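The crop shows five pegs, the square lid between the front-left and front pegs, and the tongue running to the lower right. So the short way is counterclockwise. I'll refine the axis and tongue line numerically.

```bash
cat > t.py <<'E'
from m import *
def tongue(d,ctr):
    hsv=cv2.cvtColor(d['color'],cv2.COLOR_RGB2HSV)
    v,u=np.mgrid[:420,:560]; P=ray(d,np.c_[u.ravel(),v.ravel()],.008)[:,:2]-ctr
    r=np.hypot(*P.T); a=np.degrees(np.arctan2(P[:,1],P[:,0]))%360
    m=(hsv[...,2].ravel()<115)&(r>.135)&(r<.215)&(abs(a-208)<12)
    Q=P[m]; print('tongue px',m.sum(),'rmax',r[m].max(), 'ang by centroid %.1f'%(np.degrees(np.arctan2(*Q.mean(0)[::-1]))%360))
    for lo,hi in((.135,.16),(.16,.185),(.185,.21)):
        k=m&(r>lo)&(r<hi); print(lo,a[k].mean().round(1),np.ptp(a[k]).round(1) if k.any() else 0)
    vx,vy,x0,y0=cv2.fitLine(Q.astype(np.float32),2,0,.01,.01).ravel(); print('line dir',np.degrees(np.arctan2(-abs(vy),-abs(vx)))%360,'axis offset mm',1e3*(x0*vy-y0*vx))
E
python3 - <<'E'
from t import *
d=cam('top')
p=ray(d,[[313.1,162.9],[250.3,170.9],[342,219.5],[237.5,233],[295.6,264.5]],.084)[:,:2]
ctr=p.mean(0); u=p-ctr; print('peg centre',ctr,np.hypot(*u.T),np.degrees(np.arctan2(u[:,1],u[:,0]))%72)
tongue(d,ctr)
s=ray(d,[276.2,231.7],.095)[0,:2]-ctr; print('sq',np.hypot(*s),np.degrees(np.arctan2(s[1],s[0])))
hub=ray(d,[288,211],.045)[0]; print('hub',hub)
E
```

```text
peg centre [ 0.56905746 -0.04048468] [0.13616902 0.13549597 0.13555251 0.13589515 0.13576235] [43.08986731 43.02533634 42.90703016 43.00820834 43.09020565]
tongue px 246 rmax 0.19944016656484825 ang by centroid 209.2
0.135 209.1 18.5
0.16 209.2 9.9
0.185 209.2 8.2
line dir 209.41603 axis offset mm -0.72059035
sq 0.06362832153745908 152.65714242718064
hub [ 0.57252344 -0.04282754  0.045     ]
```

Emit:
{"name": "step_arm", "arguments": {"increments": [{"hand": 0},{"hand": 0,"tz": -20}], "force": 30}}

```text
invalid input
```

Emit:
{"name": "step_arm", "arguments": {"increments": [{"hand": 0,"tx": 0,"ty": 0,"tz": 0,"wx": 0,"wy": 0,"wz": 0},{"hand": 0,"tx": 0,"ty": 0,"tz": 0,"wx": 0,"wy": 0,"wz": 0}], "force": 30}}

```text
time_s: 0.45
ee_pos: [0.1926, -0.5151, 0.2562]
tool_rot: [-3.142, 0.0, -1.213]
force: [-0.0, 0.5, 0.0]
grip_width: 0.0516
```

Emit:
{"name": "step_arm", "arguments": {"increments": [{"hand": 0,"tx": -38.6,"ty": -40.4,"tz": 0,"wx": 0,"wy": 0,"wz": 0},{"hand": 0,"tx": -38.6,"ty": -40.4,"tz": 0,"wx": 0,"wy": 0,"wz": 0},{"hand": 0,"tx": -38.6,"ty": -40.4,"tz": 0,"wx": 0,"wy": 0,"wz": 0},{"hand": 0,"tx": -38.6,"ty": -40.4,"tz": 0,"wx": 0,"wy": 0,"wz": 0},{"hand": 0,"tx": -38.6,"ty": -40.4,"tz": 0,"wx": 0,"wy": 0,"wz": 0},{"hand": 0,"tx": -38.6,"ty": -40.4,"tz": 0,"wx": 0,"wy": 0,"wz": 0},{"hand": 0,"tx": -38.6,"ty": -40.4,"tz": 0,"wx": 0,"wy": 0,"wz": 0},{"hand": 0,"tx": -38.6,"ty": -40.4,"tz": 0,"wx": 0,"wy": 0,"wz": 0},{"hand": 0,"tx": -38.6,"ty": -40.4,"tz": 0,"wx": 0,"wy": 0,"wz": 0},{"hand": 0,"tx": -38.6,"ty": -40.4,"tz": 0,"wx": 0,"wy": 0,"wz": 0},{"hand": 0,"tx": 0,"ty": 0,"tz": 0,"wx": 0,"wy": 0,"wz": 8.1},{"hand": 0,"tx": 0,"ty": 0,"tz": 0,"wx": 0,"wy": 0,"wz": 8.1},{"hand": 0,"tx": 0,"ty": 0,"tz": 0,"wx": 0,"wy": 0,"wz": 8.1},{"hand": 0,"tx": 0,"ty": 0,"tz": 0,"wx": 0,"wy": 0,"wz": 8.1},{"hand": 0,"tx": 0,"ty": 0,"tz": 0,"wx": 0,"wy": 0,"wz": 0}]}}

```text
time_s: 2.33
ee_pos: [0.4358, -0.0121, 0.2564]
tool_rot: [-3.141, -0.0, -1.777]
force: [0.3, -0.3, -0.8]
grip_width: 0.0001
```

Emit:
{"name": "step_arm", "arguments": {"increments": [{"hand": 0,"tx": 0,"ty": 0,"tz": 35,"wx": 0,"wy": 0,"wz": 0},{"hand": 0,"tx": 0,"ty": 0,"tz": 35,"wx": 0,"wy": 0,"wz": 0},{"hand": 0,"tx": 0,"ty": 0,"tz": 35,"wx": 0,"wy": 0,"wz": 0},{"hand": 0,"tx": 0,"ty": 0,"tz": 30,"wx": 0,"wy": 0,"wz": 0},{"hand": 0,"tx": 0,"ty": 0,"tz": 25,"wx": 0,"wy": 0,"wz": 0},{"hand": 0,"tx": 0,"ty": 0,"tz": 18,"wx": 0,"wy": 0,"wz": 0},{"hand": 0,"tx": 0,"ty": 0,"tz": 0,"wx": 0,"wy": 0,"wz": 0}]}}

```text
time_s: 3.2
ee_pos: [0.4349, -0.0119, 0.0773]
tool_rot: [3.139, 0.0, -1.776]
force: [0.1, -0.2, -0.4]
grip_width: 0.0001
```

```bash
python3 - <<'E'
from h import *
a=cam('scene')['color'][120:270,180:360]; 
cv2.imwrite('pics/c1.png',cv2.convertScaleAbs(cv2.resize(a[:,:,::-1],None,fx=4,fy=4,interpolation=2),alpha=1.5))
E
```

```text
(no output)
```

View pics/c1.png

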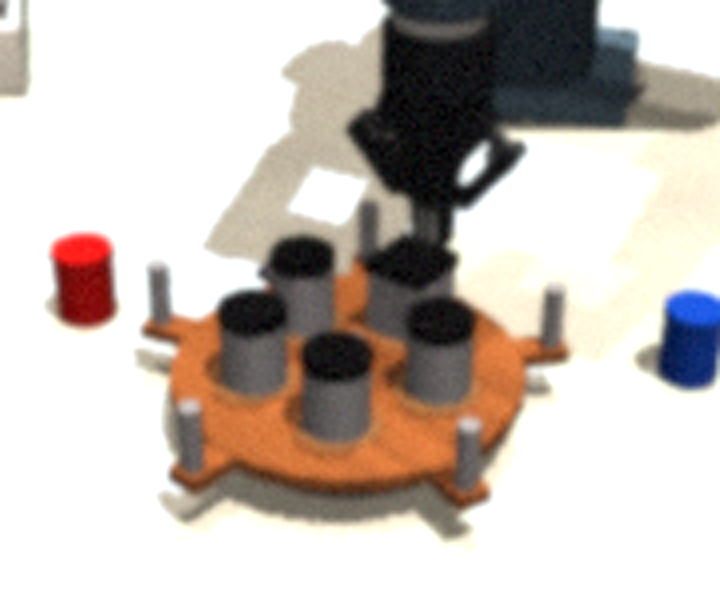

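Fingers stand behind the square canister, between the front pegs, clear of everything and at peg height. Next is the push along an arc, with the tool turning as it goes.

Emit:
{"name": "step_arm", "arguments": {"increments": [{"hand": 0,"tx": 3,"ty": -0.03,"tz": 0,"wx": 0,"wy": 0,"wz": -1.25},{"hand": 0,"tx": 6,"ty": -0.13,"tz": 0,"wx": 0,"wy": 0,"wz": -2.5},{"hand": 0,"tx": 6,"ty": -0.13,"tz": 0,"wx": 0,"wy": 0,"wz": -2.5},{"hand": 0,"tx": 6,"ty": -0.13,"tz": 0,"wx": 0,"wy": 0,"wz": -2.5},{"hand": 0,"tx": 6,"ty": -0.13,"tz": 0,"wx": 0,"wy": 0,"wz": -2.5},{"hand": 0,"tx": 6,"ty": -0.13,"tz": 0,"wx": 0,"wy": 0,"wz": -2.5},{"hand": 0,"tx": 6,"ty": -0.13,"tz": 0,"wx": 0,"wy": 0,"wz": -2.5},{"hand": 0,"tx": 6,"ty": -0.13,"tz": 0,"wx": 0,"wy": 0,"wz": -2.5},{"hand": 0,"tx": 6,"ty": -0.13,"tz": 0,"wx": 0,"wy": 0,"wz": -2.5},{"hand": 0,"tx": 6,"ty": -0.13,"tz": 0,"wx": 0,"wy": 0,"wz": -2.5},{"hand": 0,"tx": 6,"ty": -0.13,"tz": 0,"wx": 0,"wy": 0,"wz": -2.5},{"hand": 0,"tx": 3,"ty": -0.03,"tz": 0,"wx": 0,"wy": 0,"wz": -1.25},{"hand": 0,"tx": 0,"ty": 0,"tz": 0,"wx": 0,"wy": 0,"wz": 0}]}}

```text
time_s: 4.88
ee_pos: [0.4384, -0.0779, 0.0789]
tool_rot: [-3.141, -0.001, -1.299]
force: [0.2, -0.6, -0.8]
grip_width: 0.0003
```

```bash
cat > s.py <<'E'
from t import *
C=np.array([.5691,-.0405])
def pegs(save=None):
    d=cam('top'); W=cloud(d); R=np.hypot(W[...,0]-C[0],W[...,1]-C[1])
    m=((W[...,2]>.066)&(W[...,2]<.1)&(R>.118)&(R<.16)).astype(np.uint8)
    n,l,s,ce=cv2.connectedComponentsWithStats(m)
    for i in range(1,n):
        if s[i,4]<8: continue
        v=ray(d,ce[i],.084)[0,:2]-C; a=np.degrees(np.arctan2(v[1],v[0]))%360
        print('peg',ce[i].round(1),s[i,4],'r %.3f ang %.1f phase %.1f'%(np.hypot(*v),a,a%72))
    e=get_state(); v=e['ee_pos'][:2]-C; print('tcp r %.4f ang %.1f yaw %.1f'%(np.hypot(*v),np.degrees(np.arctan2(v[1],v[0]))%360,np.degrees(e['tool_rot'][2])),e['ee_pos'],e['force'])
    if save: cv2.imwrite(save,cv2.convertScaleAbs(cv2.resize(d['color'][140:300,210:390,::-1],None,fx=4,fy=4,interpolation=2)[:600],alpha=1.6))
    return d
E
python3 -c "
from s import *
pegs()"
```

```text
peg [297.6 157.8] 31 r 0.135 ang 348.5 phase 60.5
peg [240.  183.5] 28 r 0.135 ang 60.6 phase 60.6
peg [342. 203.] 31 r 0.136 ang 276.4 phase 60.4
peg [247. 247.] 27 r 0.136 ang 132.5 phase 60.5
tcp r 0.1361 ang 195.9 yaw -74.4 [ 0.43820395 -0.07767973  0.07871261] [ 0.36657933  0.69965015 -0.25504791]
```

Turned 17.5°, peg 8.6° ahead of the TCP; 40.7° remain.

Emit:
{"name": "step_arm", "arguments": {"increments": [{"hand": 0,"tx": 3,"ty": -0.03,"tz": 0,"wx": 0,"wy": 0,"wz": -1.25},{"hand": 0,"tx": 6,"ty": -0.13,"tz": 0,"wx": 0,"wy": 0,"wz": -2.5},{"hand": 0,"tx": 6,"ty": -0.13,"tz": 0,"wx": 0,"wy": 0,"wz": -2.5},{"hand": 0,"tx": 6,"ty": -0.13,"tz": 0,"wx": 0,"wy": 0,"wz": -2.5},{"hand": 0,"tx": 6,"ty": -0.13,"tz": 0,"wx": 0,"wy": 0,"wz": -2.5},{"hand": 0,"tx": 6,"ty": -0.13,"tz": 0,"wx": 0,"wy": 0,"wz": -2.5},{"hand": 0,"tx": 6,"ty": -0.13,"tz": 0,"wx": 0,"wy": 0,"wz": -2.5},{"hand": 0,"tx": 6,"ty": -0.13,"tz": 0,"wx": 0,"wy": 0,"wz": -2.5},{"hand": 0,"tx": 6,"ty": -0.13,"tz": 0,"wx": 0,"wy": 0,"wz": -2.5},{"hand": 0,"tx": 6,"ty": -0.13,"tz": 0,"wx": 0,"wy": 0,"wz": -2.5},{"hand": 0,"tx": 6,"ty": -0.13,"tz": 0,"wx": 0,"wy": 0,"wz": -2.5},{"hand": 0,"tx": 6,"ty": -0.13,"tz": 0,"wx": 0,"wy": 0,"wz": -2.5},{"hand": 0,"tx": 6,"ty": -0.13,"tz": 0,"wx": 0,"wy": 0,"wz": -2.5},{"hand": 0,"tx": 6,"ty": -0.13,"tz": 0,"wx": 0,"wy": 0,"wz": -2.5},{"hand": 0,"tx": 6,"ty": -0.13,"tz": 0,"wx": 0,"wy": 0,"wz": -2.5},{"hand": 0,"tx": 3,"ty": -0.03,"tz": 0,"wx": 0,"wy": 0,"wz": -1.25},{"hand": 0,"tx": 0,"ty": 0,"tz": 0,"wx": 0,"wy": 0,"wz": 0}]}}

```text
time_s: 7.05
ee_pos: [0.488, -0.1506, 0.0782]
tool_rot: [3.142, -0.0, -0.644]
force: [0.8, 1.4, 0.8]
grip_width: 0.0001
```

```bash
python3 -c "
from s import *
pegs()"
```

```text
peg [263.8 162. ] 33 r 0.135 ang 25.6 phase 25.6
peg [326.2 172.6] 32 r 0.136 ang 313.6 phase 25.6
peg [233.2 217.2] 30 r 0.135 ang 97.8 phase 25.8
peg [278.6 264.3] 27 r 0.136 ang 169.8 phase 25.8
tcp r 0.1367 ang 233.6 yaw -36.9 [ 0.48794117 -0.15051663  0.0782855 ] [0.29403804 0.17296973 0.29848854]
```

Emit:
{"name": "step_arm", "arguments": {"increments": [{"hand": 0,"tx": 4.2,"ty": -0.06,"tz": 0,"wx": 0,"wy": 0,"wz": -1.75},{"hand": 0,"tx": 4.2,"ty": -0.06,"tz": 0,"wx": 0,"wy": 0,"wz": -1.75},{"hand": 0,"tx": 0,"ty": 0,"tz": 0,"wx": 0,"wy": 0,"wz": 0},{"hand": 0,"tx": -10,"ty": 0,"tz": 0,"wx": 0,"wy": 0,"wz": 0},{"hand": 0,"tx": -15,"ty": 0,"tz": 0,"wx": 0,"wy": 0,"wz": 0},{"hand": 0,"tx": 0,"ty": 0,"tz": -30,"wx": 0,"wy": 0,"wz": 0},{"hand": 0,"tx": 0,"ty": 0,"tz": -50,"wx": 0,"wy": 0,"wz": 0},{"hand": 0,"tx": 0,"ty": 0,"tz": -50,"wx": 0,"wy": 0,"wz": 0},{"hand": 0,"tx": 0,"ty": 0,"tz": -50,"wx": 0,"wy": 0,"wz": 0},{"hand": 0,"tx": 0,"ty": 50,"tz": 0,"wx": 0,"wy": 0,"wz": 0},{"hand": 0,"tx": 0,"ty": 50,"tz": 0,"wx": 0,"wy": 0,"wz": 0},{"hand": 0,"tx": 0,"ty": 50,"tz": 0,"wx": 0,"wy": 0,"wz": 0},{"hand": 0,"tx": 0,"ty": 50,"tz": 0,"wx": 0,"wy": 0,"wz": 0},{"hand": 0,"tx": 0,"ty": 0,"tz": 0,"wx": 0,"wy": 0,"wz": 0}]}}

```text
time_s: 8.85
ee_pos: [0.3615, -0.3102, 0.258]
tool_rot: [3.141, 0.0, -0.588]
force: [0.5, 2.1, 0.1]
grip_width: -0.0002
```

```bash
python3 -c "
from s import *
d=pegs('pics/c2.png'); tongue(d,C)
cv2.imwrite('pics/s2.png',cam('scene')['color'][:,:,::-1])"
```

```text
peg [260.6 163.6] 32 r 0.136 ang 29.4 phase 29.4
peg [323.5 170.2] 33 r 0.135 ang 317.5 phase 29.5
peg [233.5 220.6] 29 r 0.136 ang 101.4 phase 29.4
peg [338.6 231.6] 30 r 0.136 ang 245.6 phase 29.6
peg [282.2 264.5] 28 r 0.135 ang 173.5 phase 29.5
tcp r 0.3386 ang 232.4 yaw -33.6 [ 0.36236884 -0.30870014  0.25798   ] [0.86009989 0.46298934 0.4296732 ]
tongue px 240 rmax 0.1981833040287308 ang by centroid 209.2
0.135 209.2 10.8
0.16 209.1 9.4
0.185 209.3 8.2
line dir 208.76727 axis offset mm 1.2151823
```

View pics/c2.png

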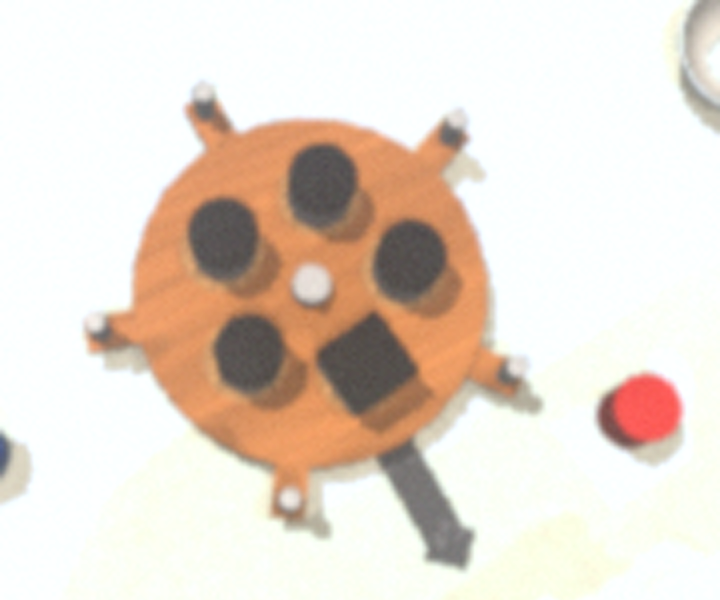

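View pics/s2.png

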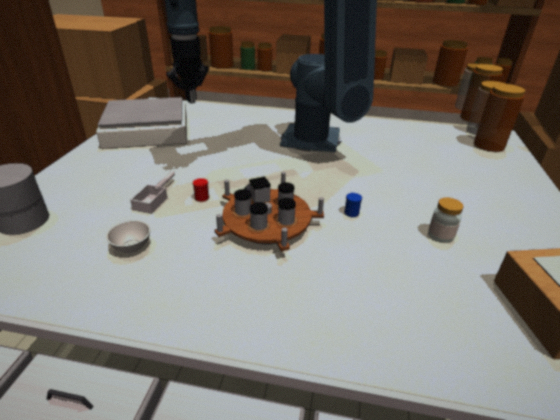

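The crop shows the square lid at crop (367,363), in line with the tongue, with all canisters standing. In the scene view the jar, scoop and bowl are where they were and the arm is clear. I'll measure the lid itself, then hand in.

```bash
python3 -c "
from s import *
d=cam('top'); s=ray(d,[210+367/4,140+363/4],.095)[0,:2]-C
a=np.degrees(np.arctan2(s[1],s[0]))%360; off=np.hypot(*s)*np.sin(np.radians(a-209.2))
print(np.hypot(*s),a,'offset mm',off*1e3, get_state()['force'])
if abs(off)<.005: print(finish_job())"
```

```text
0.06363628205039754 210.65856027865576 offset mm 1.6197934553245907 [ 0.11642125  0.50839343 -0.26271137]
the job is handed in; nothing more can be done
None
```

I turned the carousel about 58° counterclockwise by pushing one peg with the closed fingertips. I then backed off, lifted the arm clear and handed the job in at about 9 s; the hand-in reports no verdict.

- **Alignment:** the five pegs put the square canister at 209.5°, and the tongue measures 209.2°. Measuring the lid directly gives 210.7°, which is 1.6 mm off the tongue line; the limit is 10 mm. The two readings differ by about 1°.
- **Canisters:** all five stand upright on the deck. The square one is 64 mm from the axis; I checked the others by eye only.
- **Bystanders:** the jar, scoop and bowl look unmoved in the pictures. I did not measure their positions numerically.
- **Forces:** every wrist force I read while pushing was about 2 N or less.
- **At rest:** the lifted arm touches nothing. I did not measure the carousel's speed, but the last pictures were taken about a second after release.
- **Refused call:** the first move call was rejected because its rows lacked some fields. It moved nothing.

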